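# Prop the kiln lid for slow drying

## Robot

A 6-joint arm with a two-finger parallel gripper is mounted at the origin on the work surface. World frame = base frame: x ahead of the robot, y to its left, z up, the work surface at z = 0. Lengths are in m, angles in rad, forces in N, time in s.
With the tool pointing down it reaches from about 0.275 to 0.85 m from the base axis. Payload 19 kg.
Tool frame: the origin (TCP) lies midway between the tips of the shut fingers; the grasp point (between the pads) lies arm.grip_point_offset behind it (arm.grip_point_offset is the distance from the TCP to the grasp point, in m); z points along the fingers, y is the direction in which the jaws open and shut (so a half turn about z gives the same grasp; the last joint's range is limited). The gripper opens to 85 mm and grips with 20 to 120 N. Pads are 22 mm wide; open, the fingers measure 114 mm over their backs; the gripper's body (76 mm by 85 mm) begins 54 mm behind the grasp point. The pads swing forward as they close: fully open they stand 13 mm farther back than shut.
Start: joints at [-1.453, 0.15, 1.437, -0, 1.554, -0.134], TCP at [0.143, -0.557, 0.231] pointing down, gripper open.
Joint ranges: [-2.8, 2.8], [-0.68, 2.1], [0.12, 2.68], [-1.39, 4.53], [0.16, 2.79], [-2.81, 2.81]. Speed limits (rad/s): [1.89, 1.89, 2.22, 3.01, 3.01, 3.01].

## Interface

Orientations are given as a unit quaternion [x, y, z, w].
In Python, from plant import arm gives the robot as it stands.
- The arm moves only by the tool drive_tool, never from a script. Its argument "rows" is one flat list of numbers, 7 for each row, row after row: the shift along the tool's x, y, z in mm, then the turn, a rotation vector about the tool's x, y, z in degrees, then the gripper command: -1 is fully open, 1 is shut, values between are in proportion. In form: [tx, ty, tz, wx, wy, wz, hand, tx, ty, tz, wx, wy, wz, hand, ...]. A call has 1 to 20 rows; each row is the pose to reach, as a shift and turn from the pose commanded when the call began, along the tool's axes at that moment; what a row does not reach only later rows make up. A row lasts 1/8 s, in which the tool goes at most 62.5 mm and 10.7 degrees, less where a joint would pass 70% of its speed; a pose out of reach is approached as far as the arm can. A call with a gripper value outside its range is refused whole. The fingers move at their own pace and stop on an object; "newtons" is the grip in N (left out, the last holds). Time passes only in rows, so rows that repeat a pose let the fingers close. It gives the time, the measured TCP pose, the force and the opening at its end, in the units of the state.
- arm.sense(): the state, without advancing time (a new reading comes with each control period).
- arm.read_camera(name): name is "scene" or "top" or "wrist"; returns the picture (400x640x3 uint8, red, green, blue); there is no depth.
- arm.camera_params(name): a dict with "K" (3x3 intrinsics, pixels), "world_to_cam" (4x4, takes a point from world to camera coordinates). Camera axes: x right, y up, looking along -z (the intrinsics and any distortion apply to the point x, -y, -z); pixel columns grow to the right and rows downward; lengths in m; the calibration is good to about 2 mm. A picture is of the moment at which its call begins: read the wrist's pose just before it. camera_params takes no time and is no camera call; for the wrist camera it gives the pose at the moment of the call.
- arm.close_job(): hands the job in, once; it reports no verdict.
Trained networks look in the newest picture that a camera, given by its name, has taken for a name from the list of things; names that differ only in an ending like _2 or _b are one class to them, and where a whole thing is asked for, a point or a joint stands for the part that bears it (a point fixed in the world has none). Each returns a list of dicts, best first, with "score" (0 to 1); they miss things now and then, are a little off and sometimes report something else, mostly with a low value. They report only what shows in the picture. A call takes as long as a camera call. They do not tell look-alikes from the thing itself.
- arm.outline_of(label, camera): "mask" (400x640 bool, what is visible of it).
- arm.pinpoint(label, camera): "at" ([x, y, z] in m, in world coordinates, good to about 4 mm: a listed point, or the origin of a listed thing).
The state is a dict: "t": time; "q": joint angles; "qvel": joint speeds; "joint_torque": joint torques, N m; "position": TCP position; "ee_rot": TCP orientation; "ft_force": force on the tool from outside, world axes, zero at the start; "moment": the same for the moment, N m; "grip_width": finger opening in m.
Only numpy, scipy, OpenCV 4.12 (cv2) and the standard library are available. Lean on these libraries where they do the work, as an engineer would, in place of code of your own. Each camera call takes 0.05 s, during which the arm holds its last target.

## Task

Set the small kiln up for slow drying: stand the shortest of the three square kiln posts upright on the middle of the kiln's front wall (the one opposite the hinge), let go of it, and then push the open lid down gently, without slamming it, until it rests on that post. Leave the other posts and everything else on the table where they are.

Things in the scene. Friction and masses are not known exactly. Their poses are not given: they have to be found in the camera images.
- kiln: Small top-loading brick kiln, fixed, 230 mm deep (its x), 250 mm wide (its y), wall tops 130 mm above the table; walls 50 mm thick round an open chamber 70 mm deep. Origin at the centre of its underside. Its x axis points from the front wall back to the hinge, z up; at yaw 0 the front faces the robot. A control box stands out 60 mm on its +y side, 105 mm tall (knob to 120 mm).
- front_wall (a point): Middle of the top face of the kiln's front wall (that face is 50 mm deep in kiln x, 250 mm wide in kiln y), 90 mm before the kiln's origin, 130 mm above the table; same axes as the kiln.
- hinge (a point): Middle of the lid's hinge axis, which runs along kiln y at the back, 125 mm behind the kiln's origin and level with the top of the walls (130 mm above the table); same axes as the kiln.
- lid (a joint): Lid angle in rad: 0 shut (level on the walls), growing as it opens up and back; starts at 1.0 to 1.2. A spring and friction hold the lid where it is left above about 0.6 rad; pushing it down takes 1 to 3 N near its front edge. Below that it sinks slowly by itself (up to 0.3 rad/s) until it rests on something. Faster than 1.2 rad/s is slamming.
- lid_top (a point): Point on the lid's outer (upper) face, mid-width, 215 mm from the hinge axis along the lid; lid axes (equal to the kiln's when shut). The lid is a slab 40 mm thick, 250 mm wide; its flat underside lies in the plane through the hinge axis, and its front edge is 240 mm from that axis. A bar handle 100 mm wide stands out 26 mm more (30 mm with its grip) from the middle of the front edge.
- post_short_centre (a point): Centre, half-way up, of the shortest square kiln post: 36 x 36 mm, 60 mm tall, cream fired clay, about 0.15 kg, standing on the table with the other two posts, on the robot's right of the kiln; z along its height, x and y square to its faces.
- post_mid_centre (a point): Centre of another kiln post, 36 x 36 mm, 90 mm tall, to be left alone.
- post_tall_centre (a point): Centre of another kiln post, 36 x 36 mm, 120 mm tall, to be left alone.
- vase: Raw clay cylinder, 90 mm wide, 130 mm tall, left of the kiln; origin at its underside. Leave alone.
- glaze_jar: Jar, 72 mm wide, 100 mm tall; origin at its underside. Leave alone.
- water_glass: Low glass, 72 mm wide, 55 mm tall; origin at its underside. Leave alone.
- brush: Flat brush lying on the table, 200 mm long; origin near its middle, handle towards its -x. Leave alone.
- sponge: Sponge block, 110 x 70 x 32 mm; origin at its underside. Leave alone.
There are look-alikes about, which are no part of the job. Leave any purple look-alike of the part that bears post_short_centre alone.

How it is judged:
On the way, in this order (a step that is already met when the one before it is completed fails the run):
1. the shortest post stands upright on the middle of the front wall, let go, with the lid still open (x of post_short_centre in the frame of front_wall between -0.018 and 0.018 m and y of post_short_centre in the frame of front_wall between -0.05 and 0.05 m and z of post_short_centre in the frame of front_wall between 0.025 and 0.035 m and angle between post_short_centre's own z axis and vertical below 0.1 rad and contact force between the fingers and post_short below 0.1 N and value of joint lid above 0.7 rad), for 0.2 s.
2. the lid is folded down onto the post (value of joint lid between 0.24 and 0.36 rad and contact force between lid and post_short above 0.1 N), for 0.2 s.
At the end, for the whole second after the job is handed in: The shortest post stands upright (within 0.1 rad) on the top of the kiln's front wall, its centre within 20 mm of the wall's centre line and within 55 mm of the middle of its width, and the lid rests on it (angle 0.24 to 0.36 rad), all at rest (all of step 2 and x of post_short_centre in the frame of front_wall between -0.02 and 0.02 m and y of post_short_centre in the frame of front_wall between -0.055 and 0.055 m and z of post_short_centre in the frame of front_wall between 0.025 and 0.035 m and angle between post_short_centre's own z axis and vertical below 0.1 rad and linear speed of post_short below 0.02 m/s); the robot touches nothing.
It fails at once if the lid is slammed (moves down faster than 1.2 rad/s) (velocity of joint lid below -1.2 rad/s).
It fails at once if another thing on the table is shifted by more than 30 mm (distance of any of post_mid_centre, post_tall_centre, vase, glaze_jar, water_glass, brush, sponge from where it was at the start of the episode above 0.03 m).
It also fails if it takes over 58 s, if anything falls off the work surface, if the arm or the gripper's body presses on something with over 40 N, if the wrist force passes 120 N, or if a joint passes its speed limit or range.

## Working session

There is one attempt and no reset: what is moved stays moved. The work goes in short steps, Python scripts to look and compute and a tool call to move; the robot and the scene stay as the last step left them, time stands still between calls to the robot, and variables do not carry over. Pictures are saved under pics/ and viewed, and the job is handed in when it is done.

Besides the shell and the picture viewer there is one more tool, called after "Emit:" by a JSON object that holds its "op" and its "data". drive_tool: Moves the arm, as the interface text tells. Its arguments: {"type":"object","properties":{"rows":{"type":"array"},"newtons":{"type":"number"}},"required":["rows"]}

```bash
mkdir -p pics; ls
python3 - <<'E'
from plant import arm
import cv2,numpy as np
s=arm.sense()
for k,v in s.items(): print(k,np.round(v,4))
print(arm.grip_point_offset)
for c in ["scene","top","wrist"]:
    im=arm.read_camera(c); cv2.imwrite(f"pics/{c}0.png",im[:,:,::-1])
for c in ["scene","top"]:
  for l in ["front_wall","hinge","lid_top","post_short_centre","post_mid_centre","post_tall_centre","vase","glaze_jar","water_glass","sponge","kiln"]:
    if c=="scene" and l in("vase","glaze_jar","water_glass","sponge"): continue
    print(c,l,[(np.round(d["at"],4).tolist(),round(d["score"],2)) for d in arm.pinpoint(l,c)[:3]])
print(arm.sense()["t"])
E
```

```text
pics
t 0.0
q [-1.453   0.151   1.438  -0.      1.5538 -0.134 ]
qvel [ 0.0007  0.0003 -0.0013  0.0013 -0.0005 -0.0008]
joint_torque [-5.00000e-04 -7.13041e+01 -5.70864e+01 -3.00000e-04  9.00000e-03
 -1.00000e-04]
position [ 0.1432 -0.5566  0.2307]
ee_rot [ 9.921e-01  1.256e-01 -0.000e+00 -6.000e-04]
ft_force [-0.4346 -0.2494  0.2628]
moment [-0.0073  0.0446  0.005 ]
grip_width 0.0854
0.0187
scene front_wall [([0.4981, 0.4877, 0.0011], 0.2)]
scene hinge [([0.663, 0.0189, 0.1304], 0.86)]
scene lid_top [([0.6004, 0.0303, 0.3394], 0.74), ([0.3367, 0.4201, -0.0012], 0.41)]
scene post_short_centre [([0.4815, -0.2177, 0.0309], 0.91), ([0.4013, -0.1792, 0.0328], 0.8), ([0.5152, -0.3187, 0.0288], 0.55)]
scene post_mid_centre [([0.5932, -0.3364, 0.0429], 0.92)]
scene post_tall_centre [([0.4222, -0.356, 0.0602], 0.7)]
scene kiln []
top front_wall [([0.45, 0.0537, 0.1273], 0.97), ([0.4781, -0.2199, 0.0312], 0.62), ([0.7038, -0.2193, -0.0031], 0.45)]
top hinge [([0.6685, 0.0195, 0.1306], 0.68)]
top lid_top [([0.5986, 0.0311, 0.3405], 0.94)]
top post_short_centre [([0.5652, -0.2206, 0.0312], 0.8), ([0.5129, -0.3217, 0.0286], 0.77), ([0.324, 0.2867, -0.0009], 0.72)]
top post_mid_centre [([0.5929, -0.3368, 0.0466], 0.85)]
top post_tall_centre [([0.4249, -0.353, 0.0596], 0.7)]
top vase [([0.4937, 0.4918, 0.0011], 0.91), ([0.3339, 0.4195, -0.0026], 0.22)]
top glaze_jar [([0.335, 0.4164, -0.0015], 0.72), ([0.3149, -0.2747, -0.0013], 0.7)]
top water_glass [([0.3207, 0.2885, -0.0013], 0.8)]
top sponge [([0.7053, -0.2184, 0.0], 0.66)]
top kiln [([0.5425, 0.0409, -0.0013], 0.79)]
1.05
```

View pics/scene0.png

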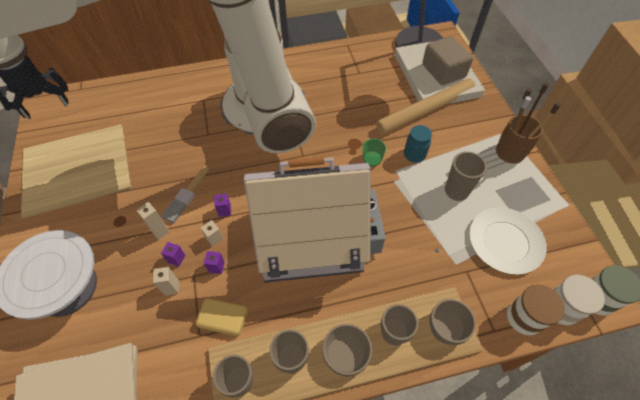

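View pics/top0.png

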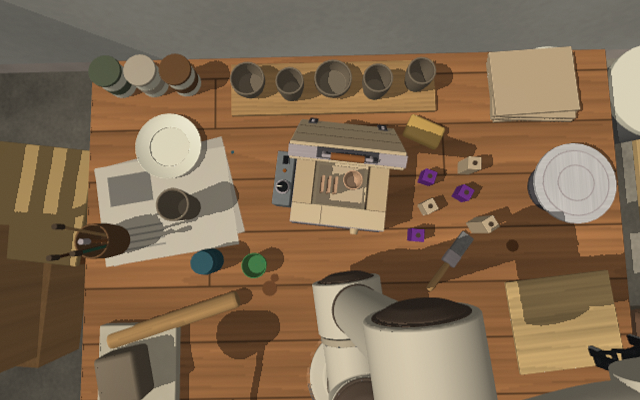

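View pics/wrist0.png

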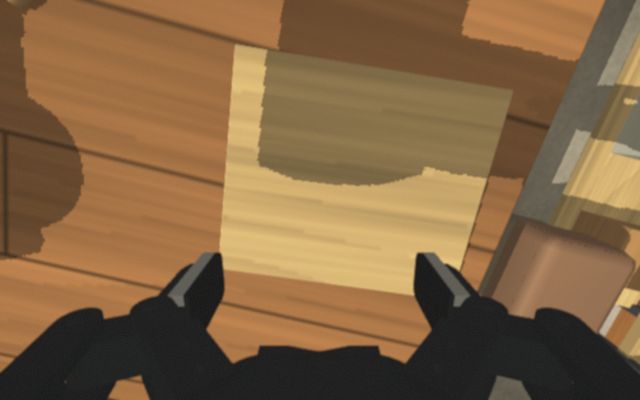

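The scene shows the short cream post at scene (211,233) and top (429,206), with purple look-alikes around it. The lid is open and the kiln is slightly yawed. Next I'll measure the yaws and project the estimates.

```bash
cat > h.py <<'E'
import numpy as np,cv2
from plant import arm
from scipy.spatial.transform import Rotation as R
def proj(c,P,pr=None):
    p=pr or arm.camera_params(c); P=np.atleast_2d(P)
    X=(np.array(p["world_to_cam"])@np.c_[P,np.ones(len(P))].T).T[:,:3]
    X=X*[1,-1,-1]; u=(np.array(p["K"])@X.T).T
    return u[:,:2]/u[:,2:]
def ray(c,uv,z,pr=None):
    p=pr or arm.camera_params(c); T=np.array(p["world_to_cam"]);K=np.array(p["K"])
    d=np.linalg.inv(K)@[uv[0],uv[1],1]; d=d*[1,-1,-1]
    Rm=T[:3,:3].T; o=-Rm@T[:3,3]; d=Rm@d
    return o+d*(z-o[2])/d[2]
def box(cx,cy,yaw,s,z0,z1):
    c,sn=np.cos(yaw),np.sin(yaw)
    return np.array([[cx+c*a-sn*b,cy+sn*a+c*b,z] for z in(z0,z1) for a,b in((-s,-s),(s,-s),(s,s),(-s,s))])
E
python3 - <<'E'
from h import *
print([k for k in arm.camera_params("top")], arm.camera_params("top"))
for c in("scene","top"):
    im=cv2.imread(f"pics/{c}0.png")
    pc=proj(c,[0.4815,-0.2177,0.031])[0]
    print(c,pc)
    x0,y0=(pc-[50,38]).astype(int)
    z=cv2.resize(im[y0:y0+76,x0:x0+100],None,fx=8,fy=8,interpolation=cv2.INTER_CUBIC)
    cv2.imwrite(f"pics/{c}0z.png",z); print(x0,y0)
im=cv2.imread("pics/top0.png"); cv2.imwrite("pics/top0k.png",cv2.resize(im[100:250,260:420],None,fx=4,fy=4,interpolation=cv2.INTER_CUBIC))
E
```

```text
['K', 'world_to_cam'] {'K': array([[385.06671623,   0.        , 319.68927088],
       [  0.        , 385.06671623, 195.870946  ],
       [  0.        ,   0.        ,   1.        ]]), 'world_to_cam': array([[-0.02082807, -0.99974035, -0.00924285,  0.106639  ],
       [ 0.99510888, -0.02162272,  0.09638871, -0.51609261],
       [-0.09656353, -0.00719006,  0.99530085, -1.10606135],
       [ 0.        ,  0.        ,  0.        ,  1.        ]])}
scene [211.13177895 234.35696615]
161 196
top [427.62099582 205.9269614 ]
377 167
```

View pics/top0z.png

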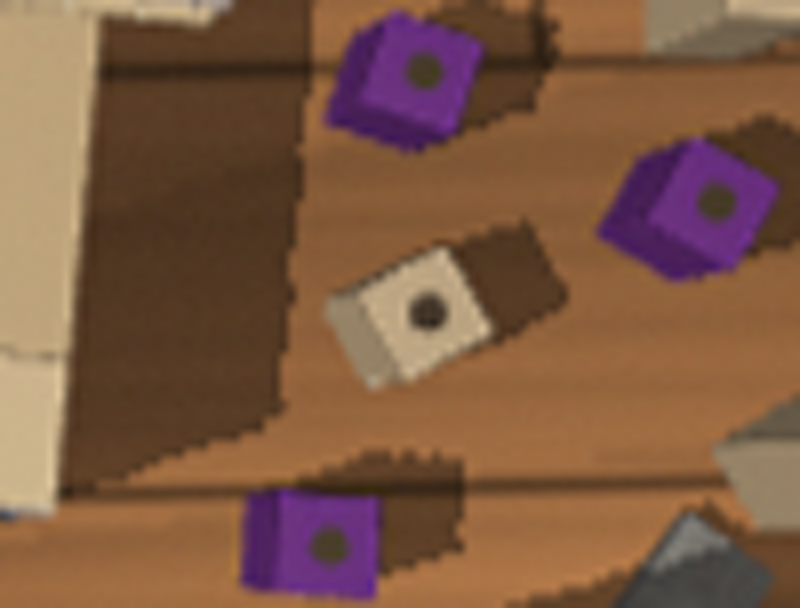

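View pics/scene0z.png

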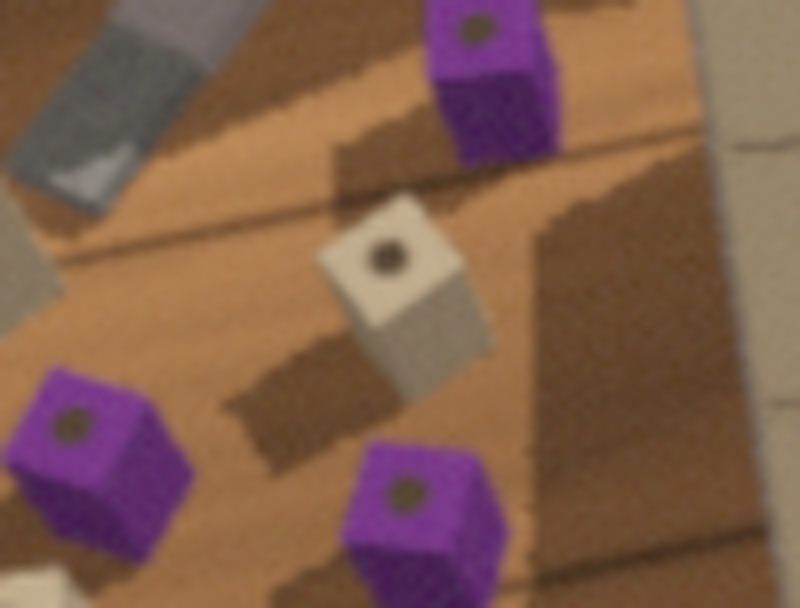

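View pics/top0k.png

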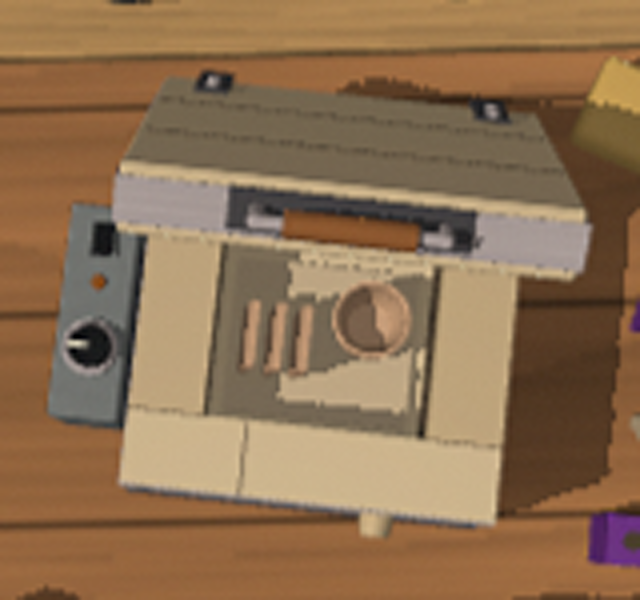

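Run:
```python
from h import *
c=[ray("top",np.array(p)/8+[377-.44,167-.44],.06)[:2] for p in((445,247),(495,328),(405,382),(357,295))]
c=np.array(c);print(c.round(4),c.mean(0).round(4))
for i in range(4):
    d=c[(i+1)%4]-c[i];print(np.linalg.norm(d).round(4),np.degrees(np.arctan2(d[1],d[0])).round(1)%90)
z=arm.camera_params
cs=[ray("scene",np.array(p)/8+[161-.44,196-.44],.06)[:2] for p in((405,195),(465,265),(375,327),(318,256))]
cs=np.array(cs);print(cs.round(4),cs.mean(0).round(4))
for i in range(4):
    d=cs[(i+1)%4]-cs[i];print(np.linalg.norm(d).round(4),np.degrees(np.arctan2(d[1],d[0])).round(1)%90)
k=np.array([ray("top",np.array(p)/4+[260-.4,100-.4],.13)[:2] for p in((120,487),(495,524),(205,413),(425,438),(516,275))]);print(k.round(4))
d=k[1]-k[0];print(np.linalg.norm(d),np.degrees(np.arctan2(d[1],d[0])),k[:2].mean(0))
d=k[3]-k[2];print(np.linalg.norm(d),np.degrees(np.arctan2(d[1],d[0])))
d=k[4]-k[1];print(np.linalg.norm(d),np.degrees(np.arctan2(d[1],d[0])))
print(arm.sense()["t"])
```

```text
[[ 0.5035 -0.2239]
 [ 0.4743 -0.2401]
 [ 0.4559 -0.2074]
 [ 0.4871 -0.1919]] [ 0.4802 -0.2158]
0.0334 29.099999999999994
0.0375 29.400000000000006
0.0348 26.4
0.0359 27.200000000000003
[[ 0.4551 -0.2084]
 [ 0.4862 -0.1921]
 [ 0.5019 -0.2231]
 [ 0.4712 -0.2386]] [ 0.4786 -0.2155]
0.0352 27.7
0.0347 26.9
0.0344 26.80000000000001
0.0342 28.099999999999994
[[ 0.442   0.176 ]
 [ 0.4124 -0.0711]
 [ 0.49    0.1188]
 [ 0.4702 -0.0269]
 [ 0.5782 -0.0913]]
0.24893070138151044 -96.82639915088043 [0.42720384 0.05244574]
0.14698819901719498 -97.73313468928308
0.1669730416946197 -6.930517620081058
1.05
```

```bash
cat >> h.py <<'E'
def Rdown(yaw): # tool z down, tool x at yaw deg
    c,s=np.cos(np.radians(yaw)),np.sin(np.radians(yaw))
    return R.from_matrix(np.array([[c,s,0],[s,-c,0],[0,0,-1]]))
def delta(p,Rt,p0=None,R0=None):
    s=arm.sense(); p0=s["position"] if p0 is None else p0; R0=R.from_quat(s["ee_rot"]) if R0 is None else R0
    return (R0.inv().apply(np.array(p)-p0)*1000).round(1),np.degrees((R0.inv()*Rt).as_rotvec()).round(2)
E
python3 - <<'E'
from h import *
print(delta([.4795,-.2157,.2],Rdown(27.8)))
E
```

```text
(array([ 410.6, -246.6,   31.3]), array([-1.000e-02, -0.000e+00, -1.337e+01]))
```

Emit:
{"op": "drive_tool", "data": {"rows": [411, -247, 31, 0, 0, -13.4, -0.5, 411, -247, 31, 0, 0, -13.4, -0.5, 411, -247, 31, 0, 0, -13.4, -0.5, 411, -247, 31, 0, 0, -13.4, -0.5, 411, -247, 31, 0, 0, -13.4, -0.5, 411, -247, 31, 0, 0, -13.4, -0.5, 411, -247, 31, 0, 0, -13.4, -0.5, 411, -247, 31, 0, 0, -13.4, -0.5, 411, -247, 31, 0, 0, -13.4, -0.5, 411, -247, 31, 0, 0, -13.4, -0.5, 411, -247, 31, 0, 0, -13.4, -0.5, 411, -247, 31, 0, 0, -13.4, -0.5]}}

```text
t: 2.55
position: [0.4793, -0.216, 0.2005]
ee_rot: [0.971, 0.24, 0.0, 0.0]
ft_force: [-0.4, 0.5, 0.5]
grip_width: 0.0639
```

Run:
```python
from h import *
s=arm.sense(); print(s["t"],s["position"].round(4) if hasattr(s["position"],'round') else s["position"],s["grip_width"],np.round(s["qvel"],3),np.round(s["q"],3))
pr=arm.camera_params("wrist"); im=arm.read_camera("wrist")[:,:,::-1].copy(); 
pts=proj("wrist",box(.4795,-.2157,np.radians(27.8),.018,0.,.06),pr)
for u in pts: cv2.circle(im,tuple(int(v) for v in u),3,(0,255,0),1)
cv2.imwrite("pics/w1.png",im)
print(pts.round(1).tolist())
for d in arm.pinpoint("post_short_centre","wrist")[:4]: print(np.round(d["at"],4),d["score"])
```

```text
2.55 [ 0.4793 -0.216   0.2005] 0.06394850011302998 [ 0.005  0.001 -0.    -0.001 -0.001  0.001] [-0.57   0.06   1.599  0.     1.482  0.517]
[[334.5, 193.4], [335.0, 161.0], [301.5, 161.0], [302.0, 193.5], [337.7, 209.2], [338.3, 170.8], [298.1, 170.8], [298.8, 209.3]]
[ 0.5617 -0.2196  0.0313] 0.98
[ 0.4786 -0.2155  0.0314] 0.95
[ 0.5156 -0.3229  0.0281] 0.84
```

View pics/w1.png

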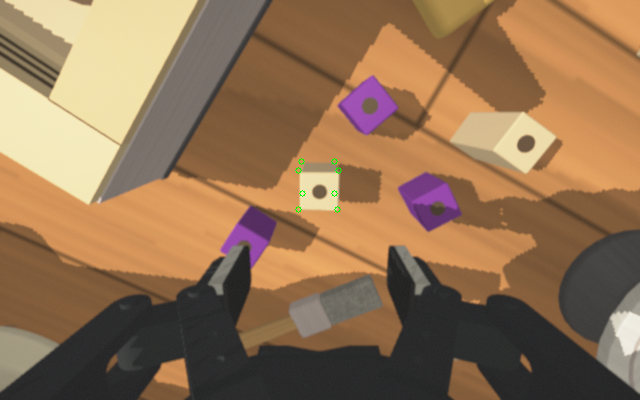

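Emit:
{"op": "drive_tool", "data": {"rows": [0, 0, 60, 0, 0, 0, -0.5, 0, 0, 120, 0, 0, 0, -0.5, 0, 0, 155, 0, 0, 0, -0.5, 0, 0, 172, 0, 0, 0, -0.5, 0, 0, 180, 0, 0, 0, -0.5, 0, 0, 180, 0, 0, 0, -0.5, 0, 0, 180, 0, 0, 0, 1, 0, 0, 180, 0, 0, 0, 1, 0, 0, 180, 0, 0, 0, 1, 0, 0, 180, 0, 0, 0, 1, 0, 0, 180, 0, 0, 0, 1], "newtons": 35}}

```text
t: 4.03
position: [0.4803, -0.2155, 0.0214]
ee_rot: [0.971, 0.24, 0.001, 0.001]
ft_force: [-1.4, -0.3, 7.8]
grip_width: 0.0359
```

Run:
```python
from h import *
s=arm.sense();T=np.array(arm.camera_params("wrist")["world_to_cam"]);o=-T[:3,:3].T@T[:3,3]
R0=R.from_quat(s["ee_rot"]);print("cam in tool",R0.inv().apply(o-s["position"]).round(4), "look",R0.inv().apply(-T[2,:3]).round(3))
print(s["q"],s["ft_force"])
p=s["position"]
for t,y in(([.43,-.2,.25],10),([.415,.051,.25],-7.5),([.452,.0505,.20],-7.5),([.452,.0505,.1525],-7.5)):
    print(t,delta(t,Rdown(y)))
print(proj("scene",[.452,.0505,.13]),proj("top",[.452,.0505,.13]))
```

```text
cam in tool [ 6.860e-02 -1.000e-04 -1.426e-01] look [-0.269  0.     0.963]
[-5.68299900e-01  2.17069944e-01  1.80942352e+00  1.03233514e-04
  1.11346808e+00  5.16740608e-01] [-1.39728705 -0.26756457  7.82967323]
[0.43, -0.2, 0.25] (array([ -37. ,  -36.9, -228.7]), array([ 0.07, -0.06, 17.83]))
[0.415, 0.051, 0.25] (array([  66.9, -265.8, -228.9]), array([ 0.06, -0.07, 35.33]))
[0.452, 0.0505, 0.2] (array([  99.4, -248.2, -178.9]), array([ 0.06, -0.07, 35.33]))
[0.452, 0.0505, 0.1525] (array([  99.3, -248.3, -131.4]), array([ 0.06, -0.07, 35.33]))
[[305.19101418 184.61430317]] [[336.86846385 216.56947344]]
```

Emit:
{"op": "drive_tool", "data": {"rows": [0, 0, -50, 0, 0, 0, 1, 0, 0, -110, 0, 0, 0, 1, 0, 0, -170, 0, 0, -10, 1, -20, -18, -229, 0, 0, -20, 1, -46, -42, -229, 0, 0, -30, 1, -46, -42, -229, 0, 0, -40, 1, -46, -42, -229, 0, 0, -50, 1, -46, -42, -229, 0, 0, -60, 1, -35, -70, -229, 0, 0, -70, 1, -20, -100, -229, 0, 0, -80, 1, 0, -140, -229, 0, 0, -90, 1, 20, -180, -229, 0, 0, -100, 1, 45, -220, -229, 0, 0, -110, 1, 67, -266, -229, 0, 0, -120, 1, 67, -266, -229, 0, 0, -130, 1, 67, -266, -229, 0, 0, -140, 1, 67, -266, -229, 0, 0, -144.7, 1, 67, -266, -229, 0, 0, -144.7, 1, 67, -266, -229, 0, 0, -144.7, 1]}}

```text
t: 6.4
position: [0.4148, 0.0513, 0.2495]
ee_rot: [0.066, 0.998, 0.0, 0.0]
ft_force: [0.6, 0.5, -2.3]
grip_width: 0.0355
```

Run:
```python
from h import *
s=arm.sense(); print(s["t"],np.round(s["position"],4),s["grip_width"],np.round(s["q"],3),R.from_quat(s["ee_rot"]).as_matrix()[:,0].round(4))
for c in("scene","top"):
    im=arm.read_camera(c)[:,:,::-1]; cv2.imwrite(f"pics/{c}2.png",im)
print([(np.round(d["at"],4),d["score"]) for l in("lid_top","front_wall") for d in arm.pinpoint(l,"scene")[:1]+arm.pinpoint(l,"top")[:1]])
for t in([.452,.0505,.20],[.452,.0505,.1530]): print(delta(t,Rdown(172.5)))
```

```text
6.4 [0.4148 0.0513 0.2495] 0.035478412773188396 [-0.062 -0.191  1.735  0.     1.596 -1.5  ] [-9.912e-01  1.321e-01 -3.000e-04]
[(array([0.5985, 0.0293, 0.3396]), 0.71), (array([ 0.4203, -0.3567,  0.0607]), 0.65)]
(array([-37. ,   4.1,  49.3]), array([ 0.01, -0.  , -0.  ]))
(array([-37. ,   4.1,  96.3]), array([ 0.01, -0.  , -0.  ]))
```

View pics/scene2.png

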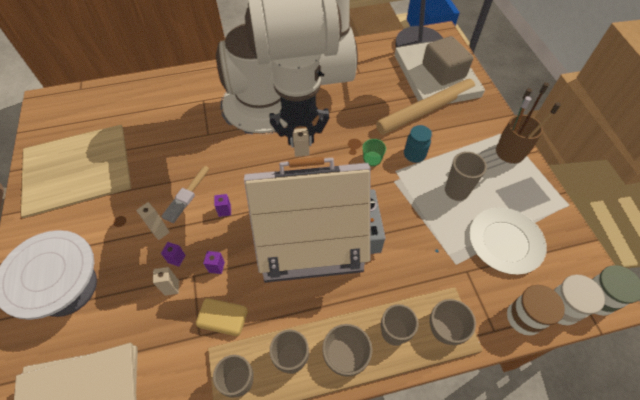

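View pics/top2.png

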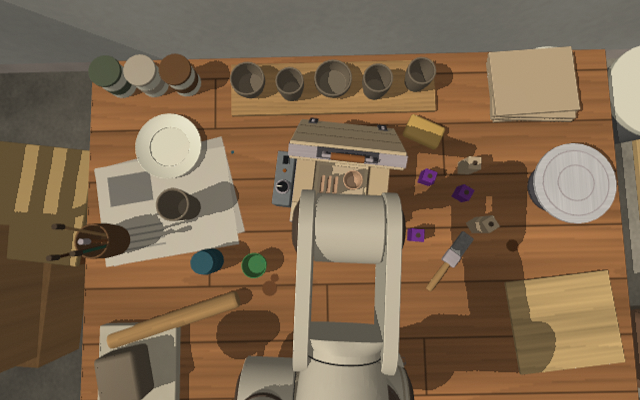

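Emit:
{"op": "drive_tool", "data": {"rows": [-18, 2, 25, 0, 0, 0, 1, -37, 4, 49, 0, 0, 0, 1, -37, 4, 80, 0, 0, 0, 1, -37, 4, 90, 0, 0, 0, 1, -37, 4, 95, 0, 0, 0, 1, -37, 4, 96, 0, 0, 0, 1, -37, 4, 96, 0, 0, 0, 1]}}

```text
t: 7.58
position: [0.4523, 0.0504, 0.1541]
ee_rot: [0.065, 0.998, 0.0, 0.001]
ft_force: [0.1, -0.3, -2.3]
grip_width: 0.0355
```

Run:
```python
from h import *
s=arm.sense(); print(s["t"],np.round(s["position"],4),np.round(s["ft_force"],2),s["grip_width"])
im=arm.read_camera("scene")[:,:,::-1].copy()
print([(np.round(d["at"],4),round(d["score"],2)) for d in arm.pinpoint("post_short_centre","scene")[:4]])
print(proj("scene",box(.452,.0505,np.radians(-7.5),.018,.13,.19)).round(0).tolist())
cv2.imwrite("pics/s3.png",cv2.resize(im[90:290,220:400],None,fx=4,fy=3.,interpolation=cv2.INTER_CUBIC)[:600])
print([(np.round(d["at"],4),round(d["score"],2)) for d in arm.pinpoint("front_wall","scene")[:4]])
im=arm.read_camera("wrist")[:,:,::-1]; cv2.imwrite("pics/w3.png",im)
```

```text
7.575 [0.4523 0.0504 0.1541] [ 0.1  -0.27 -2.34] 0.035540817131382366
[(array([ 0.3956, -0.1773,  0.032 ]), 0.84), (array([ 0.5148, -0.3188,  0.0284]), 0.83), (array([ 0.5667, -0.2179,  0.0277]), 0.72), (array([0.4554, 0.0471, 0.1597]), 0.36)]
[[298.0, 180.0], [299.0, 191.0], [313.0, 190.0], [311.0, 178.0], [297.0, 166.0], [298.0, 178.0], [312.0, 176.0], [311.0, 165.0]]
[(array([0.5966, 0.03  , 0.3393]), 0.73)]
```

View pics/s3.png

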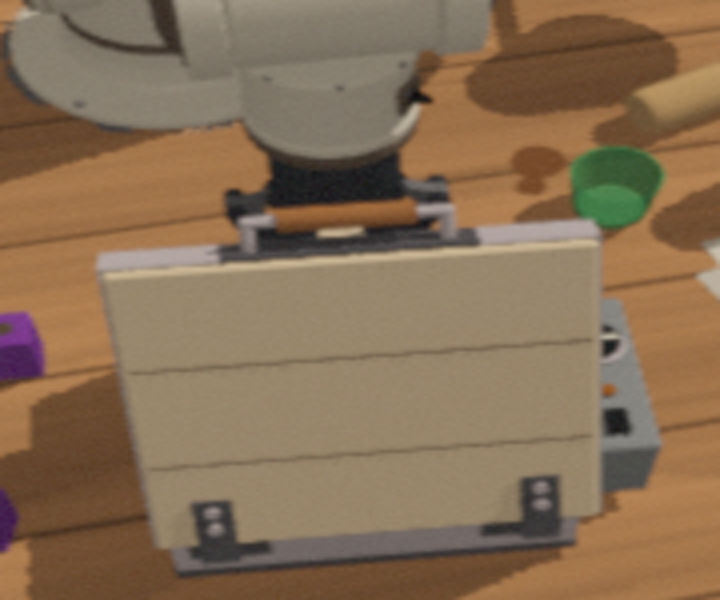

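View pics/w3.png

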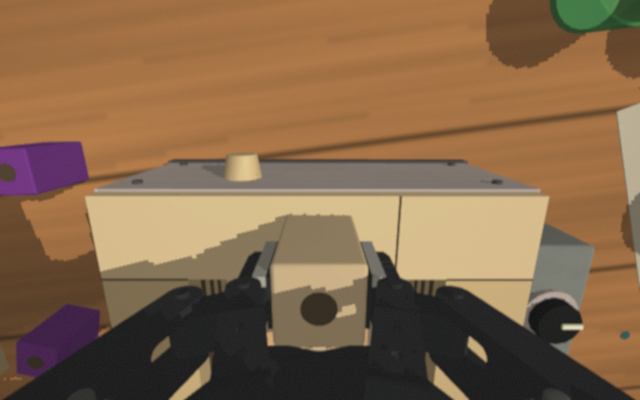

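Run:
```python
from h import *
k=[ray("wrist",p,.13)[:2] for p in((88,195),(546,195),(318,195),(105,279),(530,279),(318,279))]
print(np.round(k,4)); d=np.array(k[0])-k[1]; print(np.linalg.norm(d),np.degrees(np.arctan2(d[1],d[0])))
print((np.array(k[0])+k[1]+0)/2)
print(proj("wrist",box(.4523,.0504,np.radians(-7.5),.018,.1325,.1925)).round(0).tolist())
```

```text
[[ 0.4112 -0.0689]
 [ 0.4431  0.1752]
 [ 0.4272  0.0537]
 [ 0.4611 -0.0754]
 [ 0.4931  0.1691]
 [ 0.4771  0.0471]]
0.24619415949815832 -97.46021226743454
[0.42715759 0.05315798]
[[284.0, 209.0], [286.0, 270.0], [350.0, 270.0], [352.0, 209.0], [267.0, 259.0], [271.0, 344.0], [364.0, 344.0], [368.0, 259.0]]
```

Emit:
{"op": "drive_tool", "data": {"rows": [2, 0, 1, 0, 0, 0, 1, 2, 0, 2.5, 0, 0, 0, 1, 2, 0, 3, 0, 0, 0, 1, 2, 0, 3, 0, 0, 0, 1]}}

```text
t: 8.28
position: [0.45, 0.0507, 0.1514]
ee_rot: [0.065, 0.998, 0.0, 0.0]
ft_force: [-7.9, 0.5, 16.9]
grip_width: 0.0355
```

Emit:
{"op": "drive_tool", "data": {"rows": [0, 0, 0, 0, 0, 0, 0.4, 0, 0, 0, 0, 0, 0, 0.0, 0, 0, 0, 0, 0, 0, -0.4, 0, 0, 0, 0, 0, 0, -0.6, 0, 0, 0, 0, 0, 0, -0.6, 0, 0, -10, 0, 0, 0, -0.6, 0, 0, -40, 0, 0, 0, -0.6, 2, 0, -90, 0, 0, 0, -0.6, 30, 0, -110, 0, 0, 0, -0.6, 30, 0, -110, 0, 0, 0, -0.6]}}

```text
t: 9.52
position: [0.42, 0.0548, 0.2628]
ee_rot: [0.065, 0.998, 0.0, 0.002]
ft_force: [-0.0, 0.1, 0.8]
grip_width: 0.0684
```

Run:
```python
from h import *
s=arm.sense(); print(s["t"],np.round(s["position"],4),np.round(s["ft_force"],2),s["grip_width"],np.round(s["q"],3))
pr=arm.camera_params("wrist");im=arm.read_camera("wrist")[:,:,::-1].copy()
for u in proj("wrist",box(.452,.0505,np.radians(-7.5),.018,.13,.19),pr): cv2.circle(im,tuple(int(v) for v in u),3,(0,255,0),1)
cv2.imwrite("pics/w4.png",im)
print([(np.round(d["at"],4),round(d["score"],2)) for d in arm.pinpoint("post_short_centre","wrist")[:4]])
```

```text
9.525 [0.42   0.0548 0.2628] [-0.04  0.14  0.78] 0.06839389395318418 [-0.053 -0.184  1.703  0.     1.618 -1.493]
[(array([ 0.3943, -0.1829,  0.0292]), 0.91), (array([ 0.5175, -0.3189,  0.0281]), 0.76), (array([ 0.5618, -0.2182,  0.0295]), 0.64), (array([0.4517, 0.0511, 0.1627]), 0.59)]
```

View pics/w4.png

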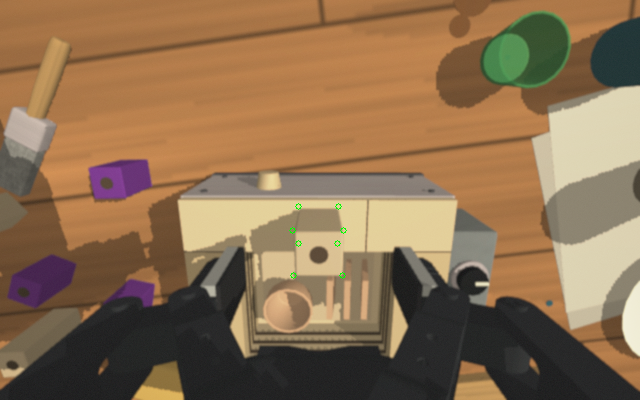

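The post stands upright on the wall: its top is at wrist (319,255), within about 2 mm of the intended spot. Next I'll move over the lid with the fingers shut.

Emit:
{"op": "drive_tool", "data": {"rows": [0, 0, -60, 0, 0, 0, 0, 0, 0, -120, 0, 0, 0, 1, 0, 0, -177, 0, 0, 0, 1, -30, 0, -180, 0, 0, 0, 1, -80, 0, -180, 0, 0, 0, 1, -130, 0, -180, 0, 0, 0, 1, -180, 0, -180, 0, 0, 0, 1, -229, 0, -180, 0, 0, 0, 1, -229, 0, -180, 0, 0, 0, 1, -229, 0, -180, 0, 0, 0, 1], "newtons": 20}}

```text
t: 10.88
position: [0.6477, 0.0247, 0.4391]
ee_rot: [0.065, 0.998, 0.0, -0.001]
ft_force: [0.1, -0.1, 0.6]
grip_width: 0.0003
```

Run:
```python
from h import *
s=arm.sense(); print(s["t"],np.round(s["position"],4),np.round(s["ft_force"],2),s["grip_width"],np.round(s["q"],3),s["ee_rot"])
pr=arm.camera_params("wrist");im=arm.read_camera("wrist")[:,:,::-1].copy()
cv2.imwrite("pics/w5.png",im)
im=arm.read_camera("scene")[:,:,::-1].copy()
cv2.imwrite("pics/s5.png",im)
print([(np.round(d["at"],4),round(d["score"],2)) for c in("scene","wrist") for d in arm.pinpoint("lid_top",c)[:2]])
```

```text
10.875 [0.6477 0.0247 0.4391] [ 0.07 -0.05  0.56] 0.00033031167655998264 [-0.081  0.348  0.776  0.     2.019 -1.521] [ 6.52236985e-02  9.97870252e-01  6.74619953e-05 -9.07973658e-04]
[(array([0.6013, 0.0296, 0.3367]), 0.97), (array([0.6019, 0.0312, 0.3341]), 0.64)]
```

View pics/w5.png

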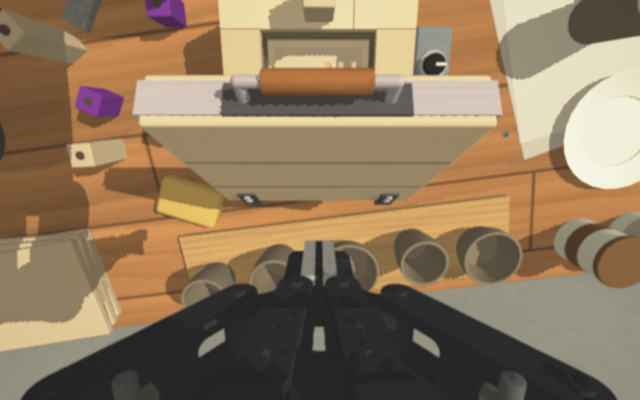

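View pics/s5.png

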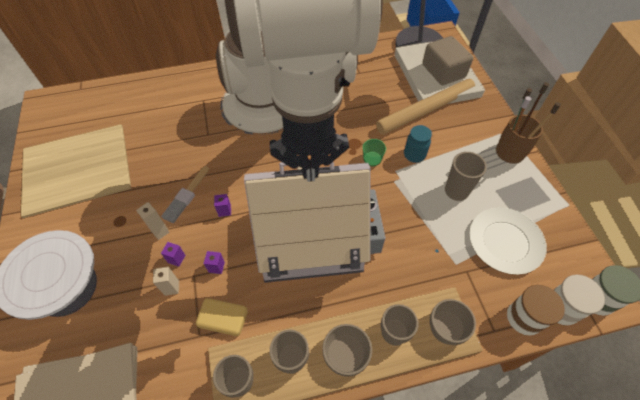

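Run:
```python
from h import *
for th in np.arange(1.25,0.44,-.05):
    h=-215*np.cos(th)+40*np.sin(th)+11; z=130+215*np.sin(th)+40*np.cos(th)
    print(round(th,2), round(-(h+17.7),0), round(439.1-z,0))
```

```text
1.25 1.0 92.0
1.2 12.0 94.0
1.15 23.0 97.0
1.1 33.0 99.0
1.05 44.0 103.0
1.0 54.0 107.0
0.95 64.0 111.0
0.9 74.0 116.0
0.85 83.0 121.0
0.8 92.0 127.0
0.75 101.0 133.0
0.7 110.0 140.0
0.65 118.0 147.0
0.6 126.0 155.0
0.55 134.0 163.0
0.5 141.0 171.0
0.45 147.0 180.0
```

Emit:
{"op": "drive_tool", "data": {"rows": [0, 0, 50, 0, 0, 0, 1, 1, 0, 85, 0, 0, 0, 1, 1, 0, 92, 0, 0, 0, 1, 7, 0, 93, 0, 0, 0, 1, 12, 0, 94, 0, 0, 0, 1, 18, 0, 95, 0, 0, 0, 1, 23, 0, 97, 0, 0, 0, 1, 28, 0, 98, 0, 0, 0, 1, 33, 0, 99, 0, 0, 0, 1, 38, 0, 101, 0, 0, 0, 1, 44, 0, 103, 0, 0, 0, 1, 49, 0, 105, 0, 0, 0, 1, 54, 0, 107, 0, 0, 0, 1]}}

```text
t: 12.7
position: [0.5935, 0.0319, 0.3333]
ee_rot: [0.065, 0.998, 0.0, 0.0]
ft_force: [1.3, -0.1, 1.2]
grip_width: -0.0001
```

Run:
```python
from h import *
s=arm.sense(); print(s["t"],np.round(s["position"],4),np.round(s["ft_force"],2),np.round(s["moment"],2))
im=arm.read_camera("wrist")[:,:,::-1].copy()
cv2.imwrite("pics/w6.png",im)
im=arm.read_camera("scene")[:,:,::-1].copy()
cv2.imwrite("pics/s6.png",im[60:360,150:450])
print([(np.round(d["at"],4),round(d["score"],2)) for c in("scene","wrist") for d in arm.pinpoint("lid_top",c)[:2]])
```

```text
12.7 [0.5935 0.0319 0.3333] [ 1.3  -0.11  1.22] [ 0.04 -0.17 -0.02]
[(array([0.5861, 0.0322, 0.3302]), 0.68), (array([0.5825, 0.0319, 0.3334]), 0.68)]
```

View pics/w6.png

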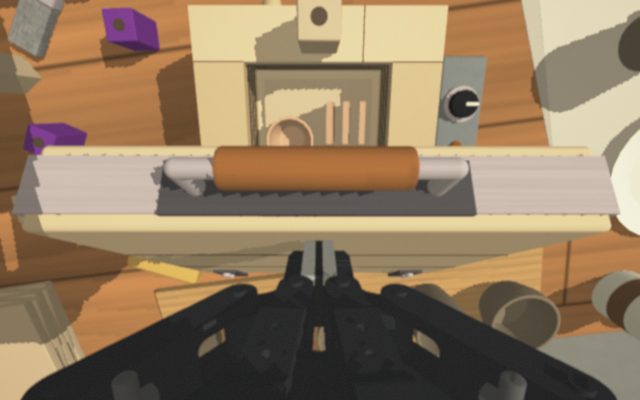

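View pics/s6.png

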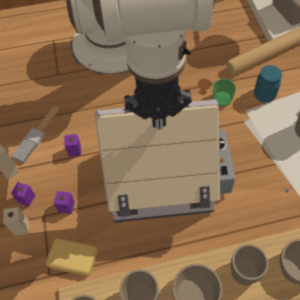

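Emit:
{"op": "drive_tool", "data": {"rows": [5, 0, 2, 0, 0, 0, 1, 10, 0, 4, 0, 0, 0, 1, 15, 0, 6.5, 0, 0, 0, 1, 20, 0, 9, 0, 0, 0, 1, 24.5, 0, 11.5, 0, 0, 0, 1, 29, 0, 14, 0, 0, 0, 1, 33.5, 0, 17, 0, 0, 0, 1, 38, 0, 20, 0, 0, 0, 1, 42.5, 0, 23, 0, 0, 0, 1, 47, 0, 26, 0, 0, 0, 1, 51.5, 0, 29.5, 0, 0, 0, 1, 56, 0, 33, 0, 0, 0, 1, 60, 0, 36.5, 0, 0, 0, 1, 64, 0, 40, 0, 0, 0, 1, 68, 0, 44, 0, 0, 0, 1, 72, 0, 48, 0, 0, 0, 1]}}

```text
t: 14.9
position: [0.5222, 0.0412, 0.2851]
ee_rot: [0.065, 0.998, 0.0, -0.0]
ft_force: [0.6, -1.0, 0.6]
grip_width: 0.0002
```

Run:
```python
from h import *
s=arm.sense(); print(s["t"],np.round(s["position"],4),np.round(s["ft_force"],2),np.round(s["moment"],2))
im=arm.read_camera("wrist")[:,:,::-1].copy()
cv2.imwrite("pics/w7.png",im)
print([(np.round(d["at"],4),round(d["score"],2)) for c in("wrist",) for d in arm.pinpoint("lid_top",c)[:2]])
```

```text
14.9 [0.5222 0.0412 0.2851] [ 0.57 -0.98  0.57] [ 0.06  0.   -0.01]
[(array([0.5123, 0.0411, 0.2845]), 0.88)]
```

View pics/w7.png

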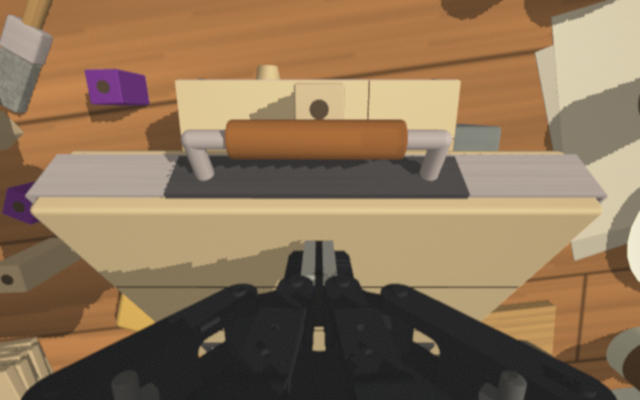

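Emit:
{"op": "drive_tool", "data": {"rows": [4, 0, 4, 0, 0, 0, 1, 8, 0, 8, 0, 0, 0, 1, 11.5, 0, 12, 0, 0, 0, 1, 15, 0, 16, 0, 0, 0, 1, 13, 0, 8, 0, 0, 0, 1, 10, 0, -10, 0, 0, 0, 1, 0, 0, -50, 0, 0, 0, 1, 0, 0, -100, 0, 0, 0, 1, 0, 0, -130, 0, 0, 0, 1, 0, 0, -130, 0, 0, 0, 1, 0, 0, -130, 0, 0, 0, 1, 0, 0, -130, 0, 0, 0, 1]}}

```text
t: 16.5
position: [0.5223, 0.0412, 0.4145]
ee_rot: [0.065, 0.998, 0.0, -0.001]
ft_force: [0.6, 0.3, -0.6]
grip_width: 0.0002
```

Run:
```python
from h import *
s=arm.sense(); print(s["t"],np.round(s["position"],4),np.round(s["ft_force"],2))
im=arm.read_camera("wrist")[:,:,::-1].copy()
cv2.imwrite("pics/w8.png",im)
for c in("wrist","scene"):
  if c=="scene": im=arm.read_camera(c)[:,:,::-1].copy(); cv2.imwrite("pics/s8.png",im)
  print([(np.round(d["at"],4),round(d["score"],2)) for d in arm.pinpoint("lid_top",c)[:2]])
for th in(.3,.4,.5):
    h=-.215*np.cos(th)+.04*np.sin(th); print(th,.6652+h*.9914,.0219-h*.1305,.13+.215*np.sin(th)+.04*np.cos(th))
```

```text
16.5 [0.5223 0.0412 0.4145] [ 0.61  0.33 -0.6 ]
[(array([0.4748, 0.0476, 0.2308]), 0.73)]
[(array([0.473 , 0.0435, 0.2331]), 0.87)]
0.3 0.4732882213217501 0.04716173806486949 0.23175030399721225
0.4 0.4843177018498829 0.04570990509238479 0.25056738335647527
0.5 0.4971544985093934 0.04402017141872519 0.26817979327551855
```

View pics/w8.png

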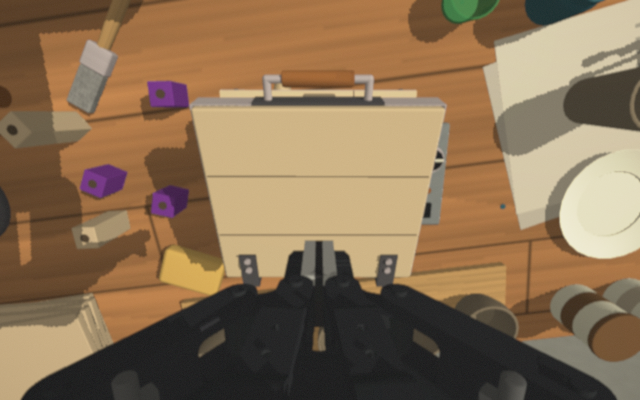

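Emit:
{"op": "drive_tool", "data": {"rows": [60, 0, 0, 0, 0, 0, 1, 120, 0, 0, 0, 0, 0, 1, 170, 0, 20, 0, -10, 0, 1, 180, 0, 60, 0, -20, 0, 1, 180, 0, 100, 0, -28, 0, 1, 180, 0, 100, 0, -28, 0, 1, 180, 0, 100, 0, -28, 0, 1, 180, 0, 100, 0, -28, 0, 1]}}

```text
t: 17.7
position: [0.3463, 0.065, 0.319]
ee_rot: [0.064, 0.968, -0.016, 0.242]
ft_force: [0.1, -0.3, 0.7]
grip_width: -0.0002
```

Run:
```python
from h import *
s=arm.sense(); print(s["t"],np.round(s["position"],4),np.round(s["ft_force"],2))
pr=arm.camera_params("wrist");im=arm.read_camera("wrist")[:,:,::-1].copy()
cv2.imwrite("pics/w9r.png",im)
for u in proj("wrist",box(.452,.0505,np.radians(-7.5),.018,.13,.19),pr): cv2.circle(im,tuple(int(v) for v in u),3,(0,255,0),1)
cv2.imwrite("pics/w9.png",im)
for l in("post_short_centre","lid_top"): print([(np.round(d["at"],4),round(d["score"],2)) for d in arm.pinpoint(l,"wrist")[:4]])
arm.read_camera("top")
for l in ["lid_top","post_mid_centre","post_tall_centre","vase","glaze_jar","water_glass","sponge"]: print(l,[(np.round(d["at"],4),round(d["score"],2)) for d in arm.pinpoint(l,"top")[:2]])
```

```text
17.7 [0.3463 0.065  0.319 ] [ 0.1  -0.29  0.73]
[(array([ 0.5601, -0.2238,  0.0304]), 0.87), (array([ 0.3938, -0.1789,  0.0286]), 0.83), (array([0.4499, 0.0496, 0.158 ]), 0.57)]
[]
lid_top [(array([0.4743, 0.0443, 0.2277]), 0.66)]
post_mid_centre [(array([ 0.5935, -0.3331,  0.0498]), 0.86)]
post_tall_centre [(array([ 0.4257, -0.3545,  0.0615]), 0.85)]
vase [(array([0.4921, 0.4911, 0.0039]), 0.93)]
glaze_jar [(array([ 3.369e-01,  4.175e-01, -2.000e-04]), 0.89)]
water_glass [(array([ 0.3206,  0.2857, -0.0012]), 0.94)]
sponge [(array([ 0.7067, -0.2172, -0.0046]), 0.89)]
```

View pics/w9.png

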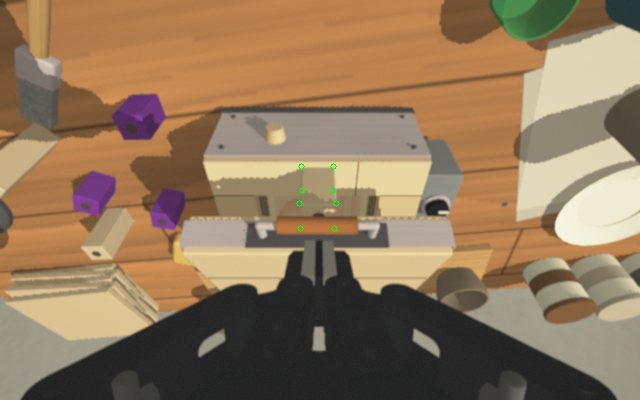

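The post is upright under the lid, with its front face at wrist (302–334, 167–203) on the predicted outline. The lid is at about 0.29 rad, nothing else has moved, and the tool is clear, so I'm handing in.

```bash
python3 -c "
from plant import arm
print(arm.close_job(),arm.sense()['t'])"
```

```text
the job is handed in; nothing more can be done
the job is handed in; nothing more can be done
```

The kiln is set up for slow drying: the shortest post stands on the middle of the front wall and the lid rests on it. I handed the job in at about 18 s of the 58 s allowed, and no verdict was reported.

I placed the post upright, let go of it, then pushed the lid down at roughly 0.2 rad/s with the shut fingers. I pushed to about 0.5 rad and let it sink onto the post by itself.

**Last checks**
- **Lid:** pinpoint readings before hand-in gave a lid angle of about 0.28 to 0.31 rad. The geometry predicts 0.295 rad for this post. I could not measure the contact force between lid and post directly.
- **Post:** it was upright and measured within about 3 mm of the middle of the front wall.
- **Other things:** the two other posts, vase, jar, glass and sponge read within about 5 mm of their starting positions. I did not measure the brush, but nothing touched it and it looked unmoved in the pictures.
- **Robot:** it was clear of everything at hand-in, with force readings at noise level.

The networks often ranked the purple look-alikes above the real post. The wrist camera found no lid in the last view, so I confirmed the post from the pictures and the lid angle from the top camera.

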